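Slide an inspection tag home under the leaf spring and stamp it

ROBOT

A 6-joint arm with a two-finger parallel gripper is mounted at the origin on the work surface. World frame = base frame: x ahead of the robot, y to its left, z up, the work surface at z = 0. Lengths are in m, angles in rad, forces in N, time in s.
With the tool pointing down it reaches from about 0.325 to 0.875 m from the base axis. Payload 4.4 kg.
Tool frame: the origin (TCP) lies on the centre line of the jaws, within the pads' length; the fingertips stand 17 mm ahead of it and the grasp point (between the pads) lies 2 mm behind it; z points along the fingers, x is the direction in which the jaws open and shut, and the axes are right-handed (so a half turn about z gives the same grasp; the last joint's range is limited). The gripper opens to 85 mm and grips with 20 to 120 N. Pads are 22 mm wide; open, the fingers measure 114 mm over their backs; the gripper's body (76 mm by 85 mm) begins 54 mm behind the grasp point. The pads swing forward as they close: fully open they stand 13 mm farther back than shut.
Start: joints at [1.188, 0.207, 1.542, -0, 1.393, -0.15], TCP at [0.133, 0.559, 0.248] pointing down, gripper open.
Joint ranges: [-2.73, 2.73], [-0.86, 2.22], [0.23, 2.46], [-1.11, 4.25], [0.08, 2.63], [-2.82, 2.82]. Speed limits (rad/s): [2.79, 2.79, 3.14, 3.14, 3.14, 3.14].

INTERFACE

Orientations are given as a unit quaternion [w, x, y, z].
In Python, from plant import r gives the robot as it stands. Calls block until the motion is done:
- r.movep(position, orientation): joint-space move of the TCP to a pose.
- r.move_linear(position, rotation=None, v=0.15, threshold=None): straight line of the TCP; rotation=None keeps the orientation; v is the mean speed in m/s. With threshold (N) it stops when the force on the tool has changed by that much, and returns True; else False.
- r.movej(angles): joint-space move.
- r.command_gripper(opening, squeeze=None): finger opening in m; squeeze is the grip in N (None keeps the last); returns when the fingers have stopped.
- r.hold(seconds).
- r.ik(position, orientation): joint angles nearest the present ones, or None.
- r.read_camera(name): name is "scene" or "side" or "wrist"; returns (picture, depth): 480x640x3 uint8, red, green, blue; 480x640 float32, m along the optical axis (not along the pixel's ray), 0 where there is no reading.
- r.camera_params(name): a dict with "fx", "fy", "cx", "cy" (pixels), "xyz" and "rotation" of the camera in the world. Camera axes: x right, y down, z forward; pixel columns grow to the right and rows downward; lengths in m; the calibration is good to about 2 mm. A picture is of the moment at which its call begins: read the wrist's pose just before it. camera_params takes no time and is no camera call; for the wrist camera it gives the pose at the moment of the call.
A pose or a line that the arm cannot do raises r.MotionError and nothing moves.
- r.finish_job(): hands the job in, once; it reports no verdict.
Readings, each from a call of its own:
- r.current_t(): time.
- r.current_joints(): joint angles.
- r.current_joint_velocities(): joint speeds.
- r.current_effort(): joint torques, N m.
- r.current_eef_pos(): TCP position.
- r.current_ee_rot(): TCP orientation.
- r.current_contact_force(): force on the tool from outside, world axes, zero at the start.
- r.current_torque(): the same for the moment, N m.
- r.current_gripper_width(): finger opening in m.
Only numpy, scipy, OpenCV 4.12 (cv2) and the standard library are available. Lean on these libraries where they do the work, as an engineer would, in place of code of your own. Each camera call takes 0.05 s, during which the arm holds its last target. There are 200 camera calls.

TASK

Stamp the yellow inspection tag that lies in the track of the green bench stamper: with a fingertip on its ribbed thumb grip, press the tag down hard and slide it along the track, under the brass leaf spring, until its front edge is fully home against the end stop; then push the stamp's black knob all the way down onto the tag, let it spring back up and move clear. Only touch and push: do not pick the tag up out of its track, do not stamp before the tag is home, and leave the other things on the bench where they are.

Things in the scene. Friction and masses are not known exactly. Their poses are not given: they have to be found in the camera images.
- stamper: Green cast bench stamper, 260 long (its x) x 100 wide (y), fixed to the bench; origin at the centre of its underside, +x is the way the tag travels. Straight steel track along y = 0: bed 22 mm above the bench, 58 mm between side guides that stand 8 mm over the bed, with an equally low rear wall at x = -119 mm and the end stop at x = +70 mm.
- bridge (a point): Top centre of the steel bridge strap that crosses the track from x = +3 to +15 mm in the stamper's frame: underside 40 mm, top with its screws 47 mm above the bench; the leaf spring is clamped under it. Farther on, a column behind the end stop (top 64 mm above the bench) carries an arm that reaches back over the track to x = +43 mm and holds the stamp.
- tag: The tag to stamp: rigid yellow case, 120 long (its x) x 56 wide x 6 thick, 40 g, flat in the track with 1 mm play each side; origin at the centre of its underside, x along the stamper's +x. It starts at the rear, tail 2 to 9 mm from the rear wall, with 60 to 67 mm to slide; home, its origin is at x = +10 mm in the stamper's frame. Case and track are slippery (friction about 0.2).
- thumb_grip (a point): Top centre of the tag's black ribbed rubber thumb grip (friction about 1), 32 long x 40 wide, its top 7 mm over the bed (29 mm above the bench), 30 mm behind the tag's origin; axes as the tag. Spring and bed resist, so a light touch slips over the tag: some 16 to 22 N of downward pressure on the grip drags it through.
- tag_front (a point): Middle of the tag's front (leading) edge, at its underside, 60 mm ahead of the tag's origin.
- end_stop (a point): Point on the rear face of the end stop, on the track's bed and centre line; the tag's front edge meets it when home.
- leaf_tip (a point): Underside of the free tip of the leaf spring at rest, 2 mm above the bed and 34 mm short of the end stop.
- leaf (a joint): Brass leaf spring, 25 long x 40 wide, clamped under the bridge strap and sloping down along the travel; angle of lift in rad, 0 at rest, about 0.16 with the tag under it, when it presses with about 11 N.
- stamp (a joint): Stamp plunger, vertical; travel in m, 0 up at rest, growing as it is pushed down. The pad meets a tag that lies home after 9 mm of travel (knob's top then 79 mm above the bench); without a tag it goes 12 mm. The spring takes about 3 N to start and 7 N at 9 mm, and brings it back up.
- stamp_knob (a point): Top centre of the stamp's black mushroom knob, 32 mm in diameter, 88 mm above the bench at rest, at x = +57 mm on the stamper's centre line.
- spare_tag: Bystander: a second, identical yellow tag lying on the bench beside the stamper, outside its track. Origin at the centre of its underside.
- ink_tin: Bystander: blue and dark ink tin, 87 x 62 x 19, beside the stamper. Origin at the centre of its underside.
- gauge: Bystander: round pressure gauge lying face up, 54 in diameter, 19 high, brass stem 26 long. Origin at the centre of its underside.
- seal_jar: Bystander: small jar with red cap, 48 in diameter, 55 high. Origin at the centre of its underside.
- valve_head: Bystander: brass extinguisher valve with red lever, standing, about 105 x 50 x 80 high. Origin at the centre of its underside.
- torch: Bystander: black and orange torch, lying, 145 long, 38 thick. Origin below its middle.
- screwdriver: Bystander: screwdriver lying on the bench. Origin below its middle.
Things that resemble listed ones, but are neither listed nor needed, are in the scene too. Leave any blue look-alike of the tag alone.

How it is judged:
By the outcome, as a careful person would: the job done as asked, in the order asked, and still so for the second after the job is handed in, with the robot touching nothing.
It also fails if it takes over 58 s, if anything falls off the work surface, if the arm or the gripper's body presses on something with over 40 N, if the wrist force passes 120 N, or if a joint passes its speed limit or range.

## Working session

There is one attempt and no reset: what is moved stays moved. The work goes in short steps, each a Python script; the robot and the scene stay as the last script left them, time stands still between calls to the robot, and variables do not carry over. Pictures are saved under pics/ and viewed, about 8 in all and at most 12, crops included, and the job is handed in when it is done.

```bash
ls; mkdir -p pics; cat > h.py <<'E'
import numpy as np, cv2
from plant import r
from scipy.spatial.transform import Rotation as R
def save(n,name):
    p=r.camera_params(n); im,d=r.read_camera(n)
    cv2.imwrite(f'pics/{name}.png',im[:,:,::-1]); np.savez(f'pics/{name}.npz',im=im,d=d,**{k:np.array(v) for k,v in p.items()})
def load(name):
    return np.load(f'pics/{name}.npz')
def rot(q):
    q=np.array(q)
    return q if q.shape==(3,3) else R.from_quat(np.r_[q[1:],q[0]]).as_matrix()
def cloud(z):
    d=z['d']; v,u=np.mgrid[:480,:640]
    P=np.stack([(u-z['cx'])/z['fx']*d,(v-z['cy'])/z['fy']*d,d],-1)
    return P@rot(z['rotation']).T+z['xyz']
E
python3 - <<'E'
from h import *
for n in ('scene','side'):
    save(n,n+'0'); p=r.camera_params(n); print(n,p)
print(r.current_t())
a=cv2.imread('pics/scene0.png')
E
```

```text
pics
scene {'fx': 481.665225060134, 'fy': 481.665225060134, 'cx': 308.91512440159374, 'cy': 229.0498029487336, 'xyz': array([1.1906252 , 0.1998983 , 1.10987812]), 'rotation': array([-0.17731753,  0.55692736,  0.77535452, -0.23919819])}
side {'fx': 523.0107953921506, 'fy': 523.0107953921506, 'cx': 317.32601515729897, 'cy': 250.90786631671537, 'xyz': array([0.31022056, 0.9712442 , 1.01429967]), 'rotation': array([ 0.03624019, -0.1043544 ,  0.91186688, -0.39534238])}
0.1
```

View pics/scene0.png

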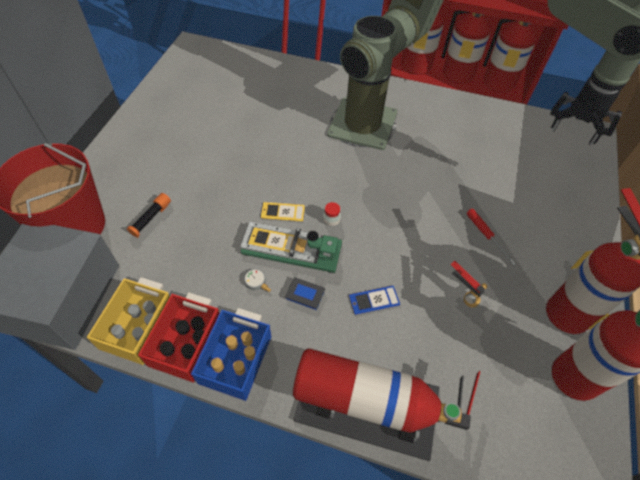

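View pics/side0.png

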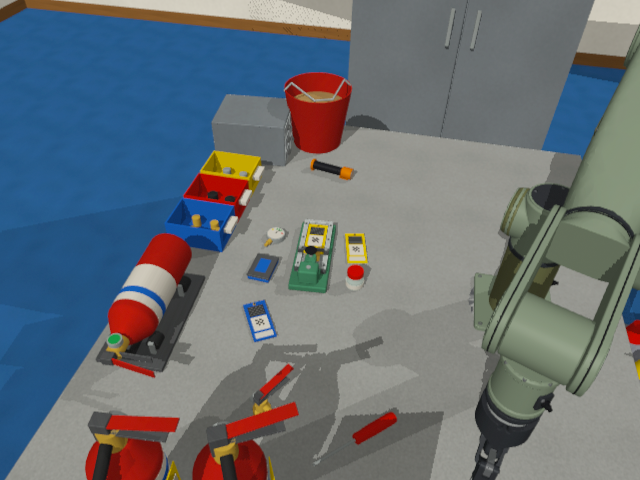

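The scene view shows the stamper at about (243–340, 222–270). The tag is at its left, rear end (268, 238) and the knob at (313, 237). The spare tag is at (283, 211), and the tin, gauge and jar are close by. Next I'll get a coarse pose and look with the wrist camera.

```bash
python3 - <<'E'
from h import *
for n in('scene0','side0'):
    z=load(n); P=cloud(z)
    for uv in ([(243,255),(335,268),(268,238),(313,237),(333,245),(283,211),(333,212)] if n=='scene0' else [(317,237),(311,251),(309,285),(356,248),(355,272)]):
        print(n,uv,P[uv[1],uv[0]].round(3))
    hsv=cv2.cvtColor(z['im'],cv2.COLOR_RGB2HSV)
    m=cv2.inRange(hsv,(60,80,40),(90,255,255))>0
    Q=P[m]; Q=Q[(Q[:,2]<.1)&(Q[:,2]>.0)&(abs(Q[:,0]-.55)<.2)&(abs(Q[:,1])<.25)]
    print(len(Q),cv2.minAreaRect(Q[:,:2].astype(np.float32)*1000))
p=r.camera_params('wrist'); print(p, r.current_ee_rot())
T=rot(r.current_ee_rot()); print(T.T@(p['xyz']-r.current_eef_pos()), T.T@rot(p['rotation']))
E
```

```text
scene0 (243, 255) [ 0.597 -0.176 -0.003]
scene0 (335, 268) [0.566 0.073 0.016]
scene0 (268, 238) [ 0.539 -0.125  0.023]
scene0 (313, 237) [0.537 0.002 0.085]
scene0 (333, 245) [0.527 0.054 0.06 ]
scene0 (283, 211) [ 0.426 -0.124  0.002]
scene0 (333, 212) [0.421 0.022 0.054]
892 ((578.0846557617188, -38.402008056640625), (94.45101165771484, 265.6722412109375), 26.055477142333984)
side0 (317, 237) [ 0.538 -0.115  0.026]
side0 (311, 251) [0.526 0.015 0.092]
side0 (309, 285) [0.519 0.067 0.02 ]
side0 (356, 248) [ 0.425 -0.115  0.008]
side0 (355, 272) [0.407 0.027 0.056]
1160 ((534.897705078125, -52.11183166503906), (98.5118637084961, 260.8558654785156), 5.523123264312744)
{'fx': 424.59234196106985, 'fy': 424.59234196106985, 'cx': 318.542467555797, 'cy': 241.40636665617706, 'xyz': array([0.06317472, 0.57483248, 0.37274748]), 'rotation': array([0.11180314, 0.77675267, 0.61366185, 0.0870315 ])} [ 5.34588810e-04  7.84441679e-01  6.20201639e-01 -9.45669819e-04]
[-0.00070134 -0.07109599 -0.12553085] [[ 9.99999472e-01 -1.01489500e-03 -1.59062756e-04]
 [ 1.01872381e-03  9.59759348e-01  2.80821929e-01]
 [-1.32342805e-04 -2.80821943e-01  9.59759876e-01]]
```

```bash
cat >> h.py <<'E'
def qyaw(a): # tool down, tool y along direction a (world angle), tool x = y cross z
    y=np.array([np.cos(a),np.sin(a),0]); zz=np.array([0,0,-1.]); x=np.cross(y,zz)
    q=R.from_matrix(np.stack([x,y,zz],1)).as_quat(); return np.r_[q[3],q[:3]]
E
python3 - <<'E'
from h import *
for s in(1,-1):
    a=np.deg2rad(95.5 if s==1 else -84.5)
    print(s,r.ik([.535,-.1,.2],qyaw(a)))
q=qyaw(np.deg2rad(95.5))
if r.ik([.535,-.09,.24],q) is not None:
    r.movep([.535,-.09,.24],q); r.command_gripper(0,20); save('wrist','w1')
    print(r.current_t(),r.current_joints())
E
```

```text
1 [-3.43831893e-01  1.86621915e-01  1.66923895e+00 -4.44089210e-16
  1.28573179e+00  2.70176765e+00]
-1 [-3.43831893e-01  1.86621915e-01  1.66923895e+00 -4.44089210e-16
  1.28573179e+00 -4.39825002e-01]
3.6167 [-3.26280395e-01  1.44838170e-01  1.63115507e+00  1.82195818e-05
  1.36557287e+00  2.71933083e+00]
```

View pics/w1.png

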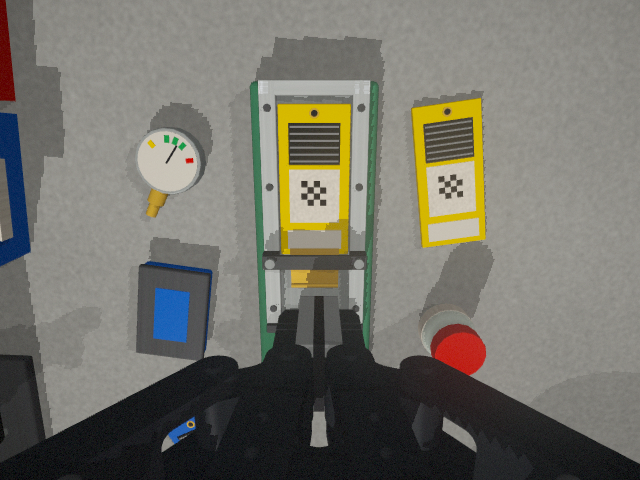

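The wrist view shows the tag at the rear of the track, with its grip centred at about (314, 144) and its rear edge at row 103. The bridge is at row 261, and guide screws at (267/361, 107), (269/359, 187) and (274/357, 308). Joint 6 would run out of range near the knob this way round, so I'll use the flipped tool orientation.

```bash
cat >> h.py <<'E'
def pix(z,uv,h):
    d=rot(z['rotation'])@np.array([(uv[0]-z['cx'])/z['fx'],(uv[1]-z['cy'])/z['fy'],1])
    c=z['xyz']; return c+d*(h-c[2])/d[2]
E
python3 - <<'E'
from h import *
z=load('w1'); P=cloud(z)
mids=[]
for l,rr,h in [((267,107),(361,107),.031),((269,187),(359,187),.031),((270,265),(359,265),.047),((274,308),(357,308),.031)]:
    A,B=pix(z,l,h),pix(z,rr,h); mids.append((A+B)/2); print(l,A.round(4),B.round(4),'mid',mids[-1].round(4), P[l[1],l[0]].round(4))
m=np.array(mids); c=np.polyfit(m[:,1],m[:,0],1); print('x=ay+b',c,np.rad2deg(np.arctan2(1,c[0])))
hsv=cv2.cvtColor(z['im'],cv2.COLOR_RGB2HSV)
v=hsv[:,:,2]; s=hsv[:,:,1]
sub=(v[115:175,282:346]<95).astype(np.uint8)
k=cv2.morphologyEx(sub,cv2.MORPH_CLOSE,np.ones((5,5)))
n,l,st,ce=cv2.connectedComponentsWithStats(k); i=1+st[1:,4].argmax(); print(st[i],ce[i]+[282,115])
x,y,w,h=st[i][:4]; g=pix(z,(282+x+w/2-.5,115+y+h/2-.5),.029); print('grip',g, P[int(115+y+h/2),int(282+x+w/2)])
for row in (103,): print('tail',pix(z,(314,row),.028))
print('rear wall in', pix(z,(314,95),.030))
# green outline on side
z=load('side0')
E
```

```text
(267, 107) [ 0.5811 -0.1653  0.031 ] [ 0.5108 -0.172   0.031 ] mid [ 0.546  -0.1687  0.031 ] [ 0.5809 -0.1653  0.0329]
(269, 187) [ 0.5759 -0.1052  0.031 ] [ 0.505 -0.112  0.031] mid [ 0.5404 -0.1086  0.031 ] [ 0.5758 -0.1054  0.0319]
(270, 265) [ 0.5696 -0.0458  0.047 ] [ 0.4992 -0.0525  0.047 ] mid [ 0.5344 -0.0492  0.047 ] [ 0.5696 -0.0457  0.0467]
(274, 308) [ 0.5651 -0.0012  0.031 ] [ 0.494  -0.0079  0.031 ] mid [ 0.5295 -0.0045  0.031 ] [ 0.5651 -0.001   0.0307]
x=ay+b [-0.10000301  0.52930687] 95.71076366615239
[   6    8   52   42 2141] [313.89397478 143.40074731]
grip [ 0.54390483 -0.14188637  0.029     ] [ 0.54348232 -0.14158982  0.02970363]
tail [ 0.546267   -0.17162789  0.028     ]
rear wall in [ 0.5467649  -0.17723777  0.03      ]
```

```bash
cat >> h.py <<'E'
A=np.deg2rad(95.71); t=np.array([np.cos(A),np.sin(A),0]); n=np.array([-t[1],t[0],0])
br=np.array([.5344,-.0492,0]); Q=qyaw(A-np.pi)
def S(x,zz,y=0): return br+t*(x-.009)+n*y+[0,0,zz]
def F(f0=0):
    f=np.array(r.current_contact_force())-f0; return np.array([f@t,f@n,f[2]])
E
python3 - <<'E'
from h import *
g=-.084
r.movep(S(g,.12),Q); r.move_linear(S(g,.06),v=.12); r.hold(.2)
f0=np.array(r.current_contact_force()); np.save('f0.npy',f0); print('f0',f0,r.current_gripper_width(),r.current_t())
c=r.move_linear(S(g,.040),v=.015,threshold=3); print(c,r.current_eef_pos(),F(f0))
z=r.current_eef_pos()[2]
for i in range(8):
    if F(f0)[2]>15: break
    z-=.0005; r.move_linear(S(g,z),v=.02); r.hold(.05); print(round(z,4),r.current_eef_pos()[2].round(4),F(f0).round(1))
print(r.current_t()); save('wrist','w2')
E
```

```text
f0 [0.13607625 0.0770882  0.48707065] -7.417946235459577e-05 7.1833
True [ 0.54371327 -0.14175965  0.04610381] [-0.33292476 -1.01169353  2.89657895]
0.0456 0.0461 [-0.9  0.7  4.5]
0.0451 0.0461 [0.9 1.2 7. ]
0.0446 0.0461 [ 1.3  2.  10.2]
0.0441 0.046 [ 1.6  3.4 13. ]
0.0436 0.046 [ 1.4  4.9 15.1]
9.5833
```

```bash
python3 - <<'E'
from h import *
f0=np.load('f0.npy'); g=-.084; z=.0436-.0007; tgt=20.
for k in range(1,15):
    d=.004*k
    r.move_linear(S(g+d,z),v=.03); f=F(f0)
    e=np.array(r.current_eef_pos())-br
    print(k,round(d,4),'act',round(e@t+.009-g,4),round(e@n,4),round(z,4),e[2].round(4),f.round(1))
    z+=np.clip((f[2]-tgt)/6000*.6,-.001,.001)
    if f[2]>35 or abs(f[0])>22 or e[2]<.0445: break
print(r.current_t()); np.save('z.npy',z); save('wrist','w3'); save('side','s3')
im=cv2.imread('pics/w3.png'); s=cv2.imread('pics/side0.png'); s=cv2.imread('pics/s3.png')
cv2.imwrite('pics/c3.png',np.hstack([cv2.resize(im,(440,330)),cv2.resize(s[200:310,270:390],(360,330))]))
E
```

```text
1 0.004 act 0.0016 -0.001 0.0429 0.046 [-2.9  6.1 17.1]
2 0.008 act 0.005 -0.001 0.0426 0.046 [-3.3  7.5 17.6]
3 0.012 act 0.0088 -0.0011 0.0424 0.046 [-4.2  7.7 18.9]
4 0.016 act 0.0127 -0.0011 0.0423 0.046 [-5.2  7.9 20.3]
5 0.02 act 0.0161 -0.0011 0.0423 0.046 [-7.5  8.9 18.8]
6 0.024 act 0.0189 -0.0011 0.0422 0.046 [-10.4   9.1  19.4]
7 0.028 act 0.0224 -0.0012 0.0421 0.046 [-11.    8.1  19.3]
8 0.032 act 0.0262 -0.0012 0.042 0.046 [-10.6   9.9  19.1]
9 0.036 act 0.0304 -0.0012 0.042 0.046 [-11.5   9.4  20.4]
10 0.04 act 0.0346 -0.0012 0.042 0.046 [-11.    8.8  20.5]
11 0.044 act 0.0388 -0.0012 0.042 0.046 [-10.    9.5  19.3]
12 0.048 act 0.0427 -0.0012 0.042 0.046 [-10.6   8.6  20.2]
13 0.052 act 0.0468 -0.0013 0.042 0.046 [-10.5   9.6  21. ]
14 0.056 act 0.0509 -0.0013 0.0421 0.046 [-10.8   8.2  18.9]
13.6
```

View pics/c3.png

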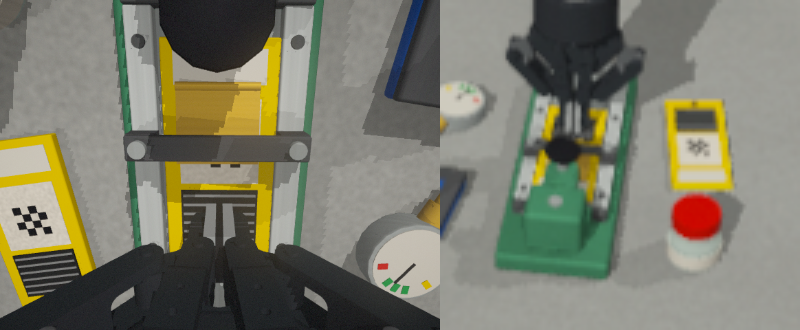

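The tag is now well under the leaf. In the left half of the picture, the grip's front edge is about 25 px short of the bridge. The tag has followed the finger without slipping so far. I'll slide it on to the stop in small steps.

```bash
python3 - <<'E'
from h import *
f0=np.load('f0.npy'); g=-.084; z=float(np.load('z.npy'))-.0002; tgt=21.5; d=.056; hist=[]
while d<.082:
    d+=.002
    r.move_linear(S(g+d,z,.001),v=.02); f=F(f0)
    e=np.array(r.current_eef_pos())-br; a=e@t+.009-g
    print(round(d,4),'act',round(a,4),round(e@n,4),round(z,4),e[2].round(4),f.round(1))
    z+=np.clip((f[2]-tgt)/6000*.6,-.001,.001); hist.append(a)
    if f[2]>35 or f[0]<-17 or e[2]<.0445 or (len(hist)>3 and hist[-1]-hist[-3]<.0008): break
r.hold(.2); print(F(f0).round(1),r.current_t()); np.save('z.npy',z); np.save('d.npy',d); save('wrist','w4')
E
```

```text
0.058 act 0.0527 -0.0012 0.0418 0.046 [-10.2   7.6  20. ]
0.06 act 0.0546 -0.0012 0.0416 0.046 [-11.1   7.2  20.8]
0.062 act 0.0565 -0.0012 0.0416 0.046 [-11.4   8.4  20.6]
0.064 act 0.0585 -0.0012 0.0415 0.046 [-10.6   9.1  21.8]
0.066 act 0.0605 -0.0012 0.0415 0.046 [-10.8   7.3  21.6]
0.068 act 0.0625 -0.0013 0.0415 0.046 [-11.1   7.4  21.6]
0.07 act 0.0641 -0.0014 0.0415 0.046 [-12.5   7.8  20.1]
0.072 act 0.0655 -0.0019 0.0414 0.046 [-14.1   7.2  19.7]
0.074 act 0.0671 -0.0023 0.0412 0.046 [-15.2   6.6  20.2]
0.076 act 0.0691 -0.0028 0.0411 0.046 [-14.4   5.7  19.6]
0.078 act 0.0707 -0.0032 0.0409 0.046 [-15.3   4.7  18.7]
0.08 act 0.0723 -0.0035 0.0406 0.046 [-15.2   5.2  19.7]
0.082 act 0.0745 -0.0039 0.0404 0.0459 [-16.7   4.9  19.1]
[-14.5   3.8  20.4] 17.1667
```

View pics/w4.png

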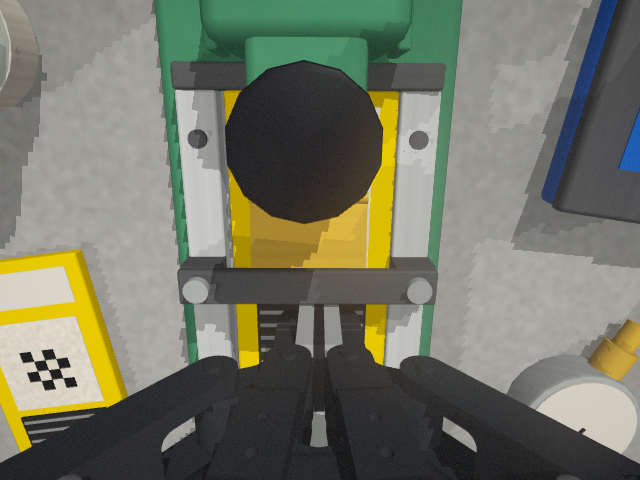

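The tag stopped at 64 mm of travel, as I predicted. After that the finger slipped over the grip. The front edge lies at the end stop, at row 90. I'll relax the forward load before lifting, so the finger doesn't spring into the bridge, and then look at the front edge.

```bash
python3 - <<'E'
from h import *
f0=np.load('f0.npy'); g=-.084; z=float(np.load('z.npy'))
e=np.array(r.current_eef_pos())-br; a=e@t+.009; y=e@n
r.move_linear(S(a+.001,z,.0),v=.03); print(F(f0).round(1),(np.array(r.current_eef_pos())-br)@t+.009-a)
r.move_linear(S(a-.001,.056,-.002),v=.06); print(F(f0).round(1))
r.move_linear(S(-.03,.12),v=.15); 
r.movep(S(-.015,.19),Q); save('wrist','w5'); save('side','s5'); print(r.current_t())
z5=load('w5')
# project expected stop line (bed) & tag front edge
Rm=rot(z5['rotation'])
for x,h in((.07,.028),(.07,.030),(.015,.047)):
    p=Rm.T@(S(x,h)-z5['xyz']); print(x,h,(p[:2]/p[2]*z5['fx']+[z5['cx'],z5['cy']]).round(1))
im=cv2.imread('pics/w5.png'); cv2.imwrite('pics/c5.png',im[:400,150:500])
E
```

```text
[ 1.9  4.4 29.6] -0.00045863022001873047
[ 0.7 -0.1 -0.3]
19.0917
0.07 0.028 [318.1  94.5]
0.07 0.03 [318.1  94.3]
0.015 0.047 [318.1 184.6]
```

View pics/w5.png

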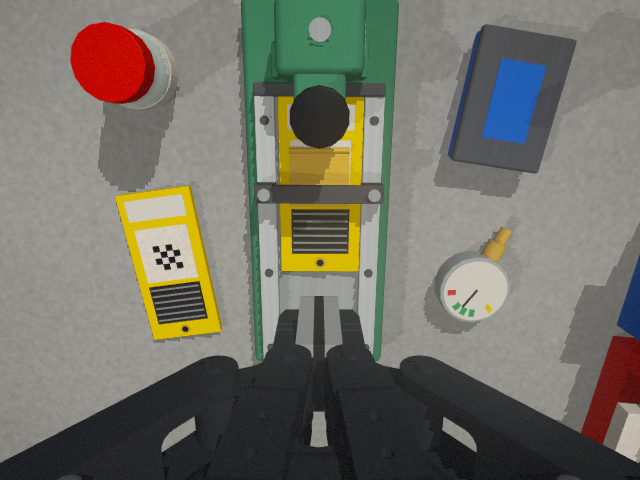

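The view shows the tag's tail at row ~271, the grip at (320, 231), the bridge at row 194 and the stop at rows 83–95. I'll measure the remaining gap in numbers.

```bash
python3 - <<'E'
from h import *
z=load('w5'); im=z['im'].astype(int)
for u in(286,356): print(u,[tuple(im[v,u]) for v in range(90,101)])
hsv=cv2.cvtColor(z['im'],cv2.COLOR_RGB2HSV); ye=cv2.inRange(hsv,(22,150,120),(32,255,255))>0
for u in(290,300,340,350):
    v=np.where(ye[240:290,u])[0].max()+240.5; p=pix(z,(u,v),.028)-br; print('tail x',u,v,(p@t+.009).round(4),'lower edge',((pix(z,(u,v),.022)-br)@t+.009).round(4))
for u in(284,287,355,358):
    v=np.where(ye[85:130,u])[0].min()+84.5; print('front',u,v,((pix(z,(u,v),.028)-br)@t+.009).round(4))
for c in ((264,195),(374,195)): print('bridge',((pix(z,c,.047)-br)@t+.009).round(4),((pix(z,c,.047)-br)@n).round(4))
a=cv2.imread('pics/w5.png')[75:135,265:375]; cv2.imwrite('pics/c6.png',cv2.resize(a,None,fx=7,fy=7,interpolation=cv2.INTER_NEAREST))
E
```

```text
286 [(np.int64(63), np.int64(62), np.int64(63)), (np.int64(59), np.int64(59), np.int64(62)), (np.int64(59), np.int64(57), np.int64(59)), (np.int64(60), np.int64(58), np.int64(56)), (np.int64(53), np.int64(54), np.int64(53)), (np.int64(63), np.int64(62), np.int64(54)), (np.int64(119), np.int64(100), np.int64(6)), (np.int64(166), np.int64(138), np.int64(0)), (np.int64(172), np.int64(144), np.int64(0)), (np.int64(172), np.int64(146), np.int64(0)), (np.int64(172), np.int64(144), np.int64(0))]
356 [(np.int64(54), np.int64(54), np.int64(50)), (np.int64(54), np.int64(55), np.int64(53)), (np.int64(57), np.int64(58), np.int64(57)), (np.int64(58), np.int64(59), np.int64(56)), (np.int64(57), np.int64(55), np.int64(55)), (np.int64(55), np.int64(55), np.int64(51)), (np.int64(71), np.int64(65), np.int64(34)), (np.int64(145), np.int64(120), np.int64(1)), (np.int64(151), np.int64(124), np.int64(0)), (np.int64(151), np.int64(124), np.int64(0)), (np.int64(152), np.int64(127), np.int64(0))]
tail x 290 270.5 -0.05 lower edge -0.0522
tail x 300 270.5 -0.05 lower edge -0.0522
tail x 340 271.5 -0.0508 lower edge -0.053
tail x 350 271.5 -0.0508 lower edge -0.053
front 284 95.5 0.0694
front 287 96.5 0.0688
front 355 96.5 0.0688
front 358 96.5 0.0688
bridge 0.0083 0.0346
bridge 0.0083 -0.0357
```

View pics/c6.png

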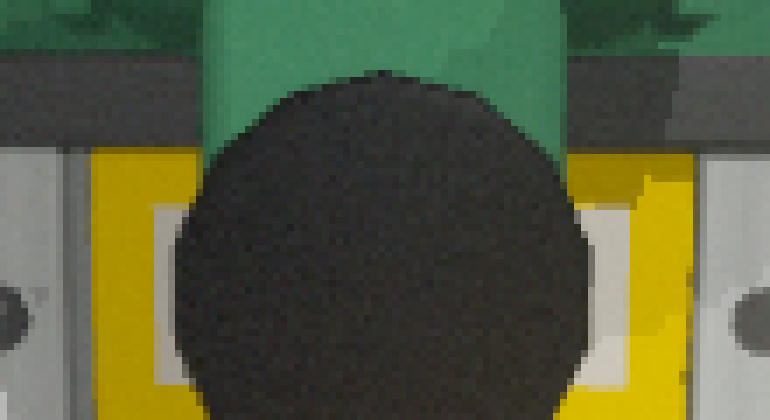

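The front edge looks flush with the stop: no grey gap, and both tail and front read consistent with home, within about 1 mm. I'll nudge once more for certainty, this time lifting while still pushing forward, and then stamp.

```bash
python3 - <<'E'
from h import *
g=-.027
r.move_linear(S(g,.06),v=.15); r.hold(.1); f0=np.array(r.current_contact_force())
r.move_linear(S(g,.040),v=.02,threshold=3); r.move_linear(S(g,.0424),v=.03); r.hold(.05); print(F(f0).round(1))
z=.0424
for d in(.002,.004,.006,.008):
    z+=np.clip((F(f0)[2]-20)/6000*.6,-.0008,.0008)
    r.move_linear(S(g+d,z),v=.03); e=np.array(r.current_eef_pos())-br; print(d,round(e@t+.009-g,4),F(f0).round(1))
    if F(f0)[0]<-13: break
r.move_linear(S(g+d,.056),v=.05); print(F(f0).round(1))
r.move_linear(S(-.02,.135),v=.2); r.move_linear(S(.057,.13),v=.15); r.hold(.1)
f0=np.array(r.current_contact_force())
c=r.move_linear(S(.057,.098),v=.03,threshold=2); z=r.current_eef_pos()[2]; print('knob',c,z,F(f0).round(1))
while z>.08:
    z-=.0015; r.move_linear(S(.057,z),v=.03); f=F(f0); print(round(z,4),r.current_eef_pos()[2].round(4),f.round(1))
    if f[2]>22: break
r.hold(.3); print(r.current_eef_pos()[2],F(f0).round(1))
save('side','s7')
r.move_linear(S(.057,.112),v=.05); r.hold(.2); print(F(f0).round(1)); r.move_linear(S(.057,.16),v=.15)
r.movep(S(-.03,.22),Q); save('wrist','w8'); save('side','s8'); print(r.current_t())
P=cloud(load('w8')); 
z8=load('w8');Rm=rot(z8['rotation']); p=Rm.T@(S(.057,.088)-z8['xyz']); u,v=(p[:2]/p[2]*z8['fx']+[z8['cx'],z8['cy']]).round().astype(int); print(u,v,P[v,u])
E
```

```text
[ 4.2  9.9 27.4]
0.002 0.0003 [-0.9  8.7 19.1]
0.004 0.0004 [-7.2  9.  18.6]
0.006 0.0015 [-10.4   9.3  18. ]
0.008 0.003 [-9.8  8.  15.8]
[0.4 1.3 1.1]
knob True 0.10260520625102248 [ 0.9 -0.9  3.7]
0.1011 0.1013 [ 1.3 -0.2  5.7]
0.0996 0.0998 [ 1.3 -1.   4.5]
0.0981 0.0983 [ 0.3 -0.8  5.7]
0.0966 0.0969 [ 0.6 -0.1  7.2]
0.0951 0.0957 [1.9 0.3 7.4]
0.0936 0.0955 [ 1.5  2.8 16.4]
0.0921 0.0953 [ 2.3  6.  22.6]
0.09533347277354798 [ 3.3  6.5 23. ]
[ 1.6 -0.7  0.7]
28.6917
320 87 [ 0.52981705 -0.00151749  0.08718284]
```

View pics/w8.png

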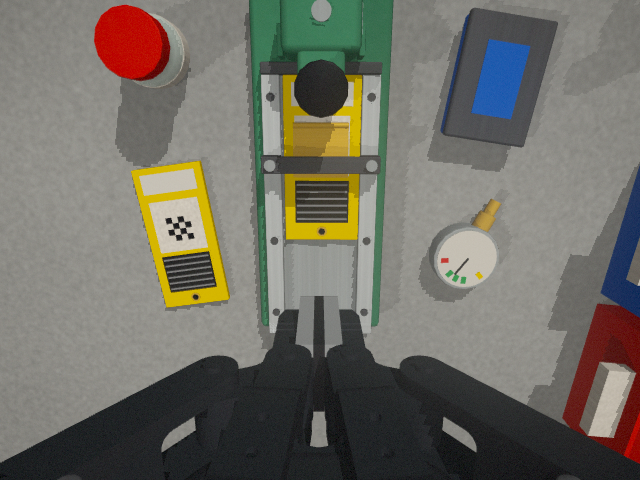

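Knob back up (87 mm). I'll check the tag's position once more relative to the bridge.

```bash
python3 - <<'E'
from h import *
for nm,tr,fr,bc in(('w5',(240,290),(85,130),194),('w8',(210,270),(65,110),165)):
    z=load(nm); hsv=cv2.cvtColor(z['im'],cv2.COLOR_RGB2HSV); ye=cv2.inRange(hsv,(20,150,100),(34,255,255))>0
    X=lambda u,v,h:(pix(z,(u,v),h)-br)@t+.009
    T=np.mean([X(u,np.where(ye[tr[0]:tr[1],u])[0].max()+tr[0]+.5,.028) for u in(295,300,340,345)])
    Fr=np.mean([X(u,np.where(ye[fr[0]:fr[1],u])[0].min()+fr[0]-.5,.028) for u in(289,291,352,354)])
    # bridge: dark rows at columns 300..340
    g=z['im'][bc-20:bc+20,290:350].mean((1,2)); rows=np.where(g<80)[0]+bc-20
    B=np.mean([X(320,rows.min()-.5,.047),X(320,rows.max()+.5,.047)])
    print(nm,'tail',T.round(4),'front',Fr.round(4),'bridge',B.round(4),rows.min(),rows.max())
E
```

```text
w5 tail -0.0504 front 0.0691 bridge 0.006 185 212
w8 tail -0.0507 front 0.0689 bridge 0.005 157 183
```

```bash
python3 -c "
from h import *
r.finish_job(); print(r.current_t())"
```

```text
the job is handed in; nothing more can be done
the job is handed in; nothing more can be done
```

The tag is home against the end stop and stamped. I handed the job in at about 29 s, with the arm clear.

- **Slide:** I pressed the thumb grip with about 20 N and slid the tag until it stopped at 64 mm of travel. Beyond that the fingertip only slipped over the grip, because I kept pushing about 10 mm too far.
- **Check that it was home:** A second push before stamping slipped in the same way. Camera measurements before and after it put the tag's tail and front edge in the same place to about 0.3 mm. No gap showed at the end stop. The images put the tag about 0.9 mm short of nominal home. The bridge's screws read about 0.7 mm off the same way, so most of that is calibration offset.
- **Stamp:** I pushed the knob down about 9.5 mm, until it met hard resistance at 23 N. It sprang back up to 87 mm, against 88 mm at rest.
- **Disagreement:** The final bridge-edge measurement read 5–6 mm instead of 9 mm. I put this down to the bridge's shadow being counted as part of it, and relied on the screw positions instead.
- **Other items:** The spare tag, tin, gauge and jar looked unmoved in the last wrist picture. I didn't re-check the things farther away, but the arm never went near them.

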